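# Close the dial indicator's case

## Task

Close the instrument case that holds the dial indicator: with your fingertips push its standing cover over and press it down flat, then push it on by its thumb ridge until its free edge is fully home beneath the retaining lip, so that it stays shut when you let go. Touch the cover only on its outer side: do not pinch it or touch the cork liner inside. Leave the indicator lying in the case and everything else on the bench where it is, and finish clear of everything.

Things in the scene. Friction and masses are not known exactly. Their poses are not given: they have to be found in the camera images.
- case: Shallow grey plastic instrument case screwed to the bench (fixed), 130 (x) x 120 (y) x 40 mm, open on top. Origin: centre of its underside, on the bench. Its x axis points from the hinge side (x = -65 mm) to the lip side (x = +65 mm), z up. The cover's hinge axis runs along y at x = -58 mm (cover drawn fully back), z = 41 mm.
- cover (a joint): Hinge angle of the cover (rad): 0 = folded flat over the case, about 1.6 = standing upright on the hinge side, 1.9 = stop, leaning back away from the case. It starts at 1.38 to 1.8 and stays by friction; pushed down, a light spring lifts it again (about 0.8 N at the free edge when flat), so hold it down until its edge is under the lip.
- cover_slide (a joint): How far the cover and its hinge are pushed along the case's +x in the slotted hinge (m): 0 = drawn back (start), folded cover's edge 5 mm short of the lip; 0.015 = fully home, edge 10 mm beneath it. Stiff: 5 N to move, stays where left. Fits under the lip only when flat (below about 0.05 rad); pushed on too early the edge lands on the lip: push it back by the ridge's other face.
- ridge (a point): Foot of the thumb ridge's hinge-side face, on the cover's outer surface, mid-width, 70 mm from the hinge axis. The ridge is a bar 70 mm long parallel to the hinge, 6 mm thick (70 to 76 mm from the hinge), 7 mm high: push this face towards the lip. Axes: x from hinge to free edge, y along the hinge, z out of the outer side.
- cover_edge (a point): Middle of the cover's free edge, half-way through its thickness. The cover is a grey plastic plate, 101 mm from hinge axis to free edge, 112 mm wide, 3 mm thick. Its underside passes through the hinge axis, so folded flat its top is 44 mm above the bench. Cork liner on the underside, thumb ridge on the outer side.
- lip_edge (a point): Middle of the retaining lip's inner lower edge (case x = 48, z = 49 mm). The lip is a ledge 70 mm wide along y, centred, on the case's +x wall; it overhangs from x = 69 back to x = 48 mm, underside at z = 49, top at z = 53 mm.
- liner: Thin cork liner on the inner side of the cover, 66 x 85 x 3 mm; not to be touched. Origin at the middle of the hinge axis.
- indicator: Loose dial indicator lying face up in the case, 50 mm across, 18 mm thick, with a stem 37 mm long; origin at the centre of its underside, 10 mm above the bench. Leave it there.
- setting_ring: Loose steel ring, 48 mm across, 18 mm high, standing beside the case; leave alone.
- gauge_block: Loose steel gauge block 35 x 12 x 25 mm high, beside the case; leave alone.
- sample: Loose turned steel part, 28 mm across, 34 mm high, in front of the case on its lip side; leave alone.
- caliper: Loose caliper lying on the bench, 200 mm long; leave alone.
- pen: Loose black pen, 130 mm long; leave alone.
- oil: Loose white bottle, 44 mm across, 100 mm high; leave alone.
- pin_cup: Loose aluminium cup, 60 mm across, 60 mm high; leave alone.
There are look-alikes about, which are no part of the job. What is shaped like the case but pink or red is not meant.

How it is judged (in metres and radians):
At the end, for the whole second after the job is handed in: The cover is folded flat (hinge below 0.07 rad) and pushed home (slide beyond 11 of 15 mm), its free edge more than 5 mm beneath the lip and held there with the robot clear; the indicator lies within 15 mm of where it was in the case (value of joint cover below 0.07 rad and value of joint cover_slide above 0.011 m and x of cover_edge in the frame of lip_edge above 0.005 m and z of cover_edge in the frame of lip_edge below 0 m and distance of indicator from where it was at the start of the episode below 0.015 m); the robot touches nothing.
It fails at once if the cover's cork liner is touched, as in pinching or hooking the cover (contact force between the fingers and liner above 0.5 N).
It fails at once if the indicator is lifted or moved from its place (distance of indicator from where it was at the start of the episode above 0.02 m).
It fails at once if a bystander is moved by more than 20 mm (distance of any of setting_ring, gauge_block, sample, caliper, pen, oil, pin_cup from where it was at the start of the episode above 0.02 m).
It also fails if it takes over 38 s, if anything falls off the work surface, if the arm or the gripper's body presses on something with over 40 N, if the wrist force passes 120 N, or if a joint passes its speed limit or range.

## Robot

A 7-joint arm with a two-finger parallel gripper is mounted at the origin on the work surface. World frame = base frame: x ahead of the robot, y to its left, z up, the work surface at z = 0. Lengths are in mm, angles in rad, forces in N, time in s.
With the tool pointing down it reaches from about 400 to 850 mm from the base axis. Payload 4.5 kg.
Tool frame: the origin (TCP) lies midway between the tips of the shut fingers; the grasp point (between the pads) lies 19 mm behind it (robot.grip_point_offset is the distance from the TCP to the grasp point, in mm); z points along the fingers, y is the direction in which the jaws open and shut (so a half turn about z gives the same grasp; the last joint's range is limited). The gripper opens to 85 mm and grips with 20 to 120 N. Pads are 22 mm wide; open, the fingers measure 114 mm over their backs; the gripper's body (76 mm by 85 mm) begins 54 mm behind the grasp point. The pads swing forward as they close: fully open they stand 13 mm farther back than shut.
Start: joints at [-1.093, 0.689, -0.195, 1.565, 0.157, 0.902, -0.215], TCP at [268.345, 564.49, 198.417] pointing down, gripper open.
Joint ranges: [-3.01, 3.01], [-0.46, 2.08], [-1.47, 1.51], [0.13, 2.56], [-1, 4.14], [0.04, 2.09], [-2.66, 2.66]. Speed limits (rad/s): [2.57, 2.57, 3.14, 3.14, 3.14, 3.14, 3.14].

## Interface

Orientations are given as [roll, pitch, yaw] about the fixed x, y, z axes, in that order (R = Rz(yaw) Ry(pitch) Rx(roll)).
In Python, from plant import telemetry, eyes, sign_off, robot gives the robot as it stands.
- The arm moves only by the shell command python3 -m creep 'ROWS' [FORCE]. ROWS is JSON, one flat list of numbers, 7 for each row, row after row: the turn, a rotation vector about the tool's x, y, z in degrees, then the shift along the tool's x, y, z in cm, then the opening, from 0 (shut) to 1 (fully open). A call has 1 to 12 rows; each row is the pose to reach, as a shift and turn from the pose commanded when the call began, along the tool's axes at that moment; what a row does not reach only later rows make up. A row lasts 1/10 s, in which the tool goes at most 50 mm and 8.59 degrees, less where a joint would pass 70% of its speed; a pose out of reach is approached as far as the arm can. A call with a gripper value outside its range is refused whole. The fingers move at their own pace and stop on an object; FORCE is the grip in N (left out, the last holds). Time passes only in rows, so rows that repeat a pose let the fingers close. It gives the time, the measured TCP pose, the force and the opening at its end, in the units of the state.
- telemetry.get_obs(): the state, without advancing time (a new reading comes with each control period).
- eyes.capture(name): name is "scene" or "top" or "wrist"; returns the picture (480x640x3 uint8, red, green, blue); there is no depth.
- eyes.camera_model(name): a dict with "K" (3x3 intrinsics, pixels), "D" ([k1, k2, p1, p2, k3] as OpenCV has them; the pictures are not rectified), "world_from_camera" (4x4, takes a point from camera to world coordinates); the wrist camera has in their place "mount" (4x4, takes a point from camera to tool coordinates, whose origin is the TCP and whose axes are the flange's). Camera axes: x right, y down, z forward; pixel columns grow to the right and rows downward; lengths in mm; the calibration is good to about 2 mm. A picture is of the moment at which its call begins: read the wrist's pose just before it. camera_model takes no time and is no camera call.
- sign_off(): hands the job in, once; it reports no verdict.
Trained networks look in the newest picture that a camera, given by its name, has taken for a name from the list of things; names that differ only in an ending like _2 or _b are one class to them, and where a whole thing is asked for, a point or a joint stands for the part that bears it (a point fixed in the world has none). Each returns a list of dicts, best first, with "conf" (0 to 1); they miss things now and then, are a little off and sometimes report something else, mostly with a low value. They report only what shows in the picture. A call takes as long as a camera call. They do not tell look-alikes from the thing itself.
- eyes.search_frame(target, camera): "at" ([column, row] in pixels, amid what is visible of it).
- eyes.tip_of(target, camera): "at" ([column, row] in pixels: a listed point, or the origin of a listed thing).
The state is a dict: "time_s": time; "joint_positions": joint angles; "qvel": joint speeds; "effort": joint torques, N m; "tool_pos": TCP position; "eef_rot": TCP orientation; "ft_force": force on the tool from outside, world axes, zero at the start; "torque": the same for the moment, N m; "grip_width": finger opening in mm.
Only numpy, scipy, OpenCV 4.12 (cv2) and the standard library are available. Lean on these libraries where they do the work, as an engineer would, in place of code of your own. Each camera call takes 0.05 s, during which the arm holds its last target. There are 200 camera calls.

## Working session

There is one attempt and no reset: what is moved stays moved. The work goes in short steps, Python scripts to look and compute and a shell command to move; the robot and the scene stay as the last step left them, time stands still between calls to the robot, and variables do not carry over. Pictures are saved under pics/ and viewed, about 8 in all and at most 12, crops included, and the job is handed in when it is done.

```bash
ls; mkdir -p pics
python3 - <<'E'
from plant import telemetry, eyes
import cv2
s=telemetry.get_obs();print({k:s[k] for k in('time_s','tool_pos','eef_rot','ft_force','grip_width')})
for c in('scene','top'):
    cv2.imwrite(f'pics/{c}0.png',eyes.capture(c)[:,:,::-1])
    m=eyes.camera_model(c);print(c,m)
    for t in('case','ridge','cover_edge','lip_edge','indicator'):
        print(t,[(d['at'],d['conf']) for d in eyes.tip_of(t,c)][:3])
print(eyes.camera_model('wrist'))
E
```

```text
pics
{'time_s': 0.0, 'tool_pos': array([268.08546818, 563.78916585, 197.5622907 ]), 'eef_rot': array([-3.13973527e+00,  1.55826787e-04,  2.69796744e+00]), 'ft_force': array([-0.79993033,  0.49221557, -0.47560285]), 'grip_width': 85.3976066033767}
scene {'K': array([[535.14359426,   0.        , 328.36552909],
       [  0.        , 535.14359426, 238.58577061],
       [  0.        ,   0.        ,   1.        ]]), 'D': array([-0.12425053,  0.        ,  0.        ,  0.        ,  0.        ]), 'world_from_camera': array([[ 4.44845480e-01,  6.66487956e-01, -5.98252708e-01,
         1.16294052e+03],
       [ 8.95599195e-01, -3.28191472e-01,  3.00320563e-01,
        -3.27918494e+02],
       [ 3.81860088e-03, -6.69390889e-01, -7.42900570e-01,
         8.92897120e+02],
       [ 0.00000000e+00,  0.00000000e+00,  0.00000000e+00,
         1.00000000e+00]])}
case [([270.7, 300.1], 0.96), ([230.3, 233.8], 0.74), ([331.9, 203.8], 0.65)]
ridge [([334.9, 190.5], 0.95), ([229.7, 221.2], 0.78), ([399.9, 305.1], 0.72)]
cover_edge [([346.5, 199.4], 0.93), ([409.9, 318.6], 0.92), ([253.2, 245.8], 0.75)]
lip
[... 990 characters left out ...]
6), ([384.7, 284.8], 0.81), ([378.2, 196.2], 0.7)]
indicator [([368.4, 211.1], 0.77), ([483.8, 259.3], 0.67)]
{'K': array([[334.09069625,   0.        , 317.60421299],
       [  0.        , 334.09069625, 240.71206654],
       [  0.        ,   0.        ,   1.        ]]), 'D': array([-0.06063925,  0.        ,  0.        ,  0.        ,  0.        ]), 'mount': array([[ 4.29334543e-04, -9.59723429e-01, -2.80946178e-01,
         7.13559567e+01],
       [ 9.99999719e-01,  5.84820086e-04, -4.69595700e-04,
         6.02515845e-02],
       [ 6.14984963e-04, -2.80945897e-01,  9.59723411e-01,
        -1.75283172e+02],
       [ 0.00000000e+00,  0.00000000e+00,  0.00000000e+00,
         1.00000000e+00]])}
```

View pics/scene0.png

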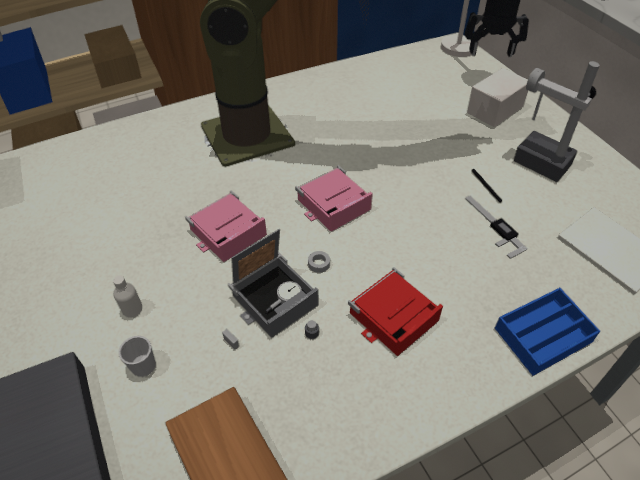

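View pics/top0.png

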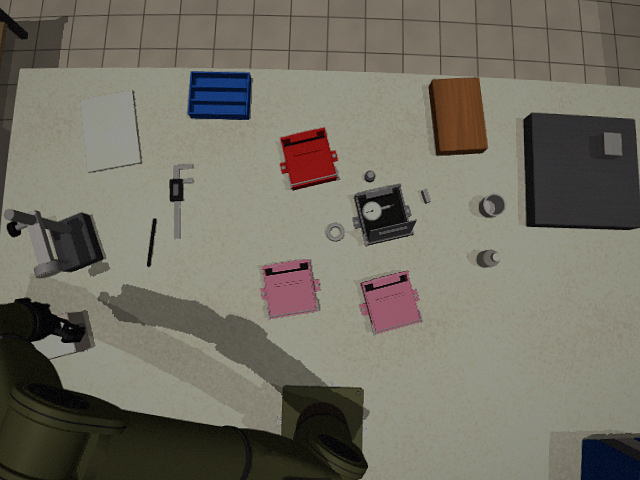

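Scene view: the grey open case with the dial is at (272,295), with its cover standing at (257,257). The pink boxes at (227,225) and (334,198) and the red one at (396,310) are look-alikes. In the top view the grey case is at (384,214), hinge side nearer the robot and lip away from it. I'll confirm with one enlarged crop and take corners from it.

Run:
```python
import cv2,numpy as np
a=cv2.imread('pics/scene0.png')[225:345,215:335];b=cv2.imread('pics/top0.png')[165:255,335:425]
f=lambda i:cv2.convertScaleAbs(cv2.resize(i,(400,400) if 0 else (400,400),interpolation=cv2.INTER_CUBIC),alpha=1.8,beta=20)
cv2.imwrite('pics/crop1.png',np.hstack([f(a),f(b)]))
```

```text
(no output)
```

View pics/crop1.png

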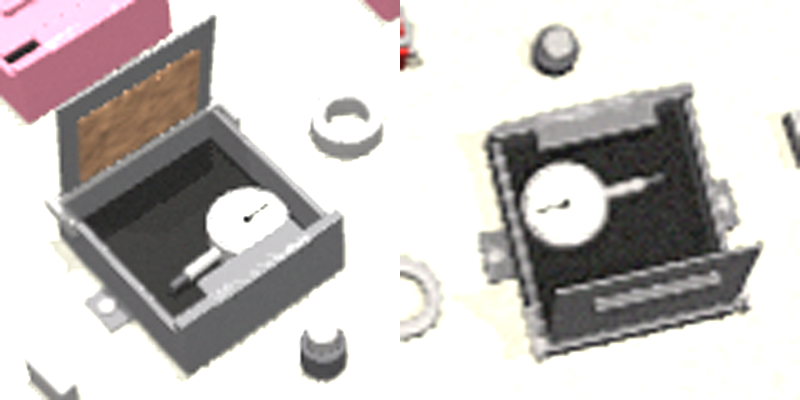

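Confirmed: this is the grey case with the white dial in it, cork facing inward and the thumb ridge on the hinge side. Next I fit its pose and the cover angle to the corners.

```bash
cat > h.py <<'E'
import numpy as np,cv2
from plant import eyes
from scipy.spatial.transform import Rotation as R
from scipy.optimize import least_squares
M={c:eyes.camera_model(c) for c in('scene','top')}
def proj(c,P):
    m=M[c];T=np.linalg.inv(m['world_from_camera'])
    return cv2.projectPoints(np.atleast_2d(P).astype(float),T[:3,:3],T[:3,3],m['K'],m['D'])[0][:,0]
def w(p,P): # case->world
    c,s=np.cos(p[2]),np.sin(p[2]);P=np.atleast_2d(P)
    return np.c_[p[0]+c*P[:,0]-s*P[:,1],p[1]+s*P[:,0]+c*P[:,1],P[:,2]]
def cov(th,r,y,n=0,sl=0): return [-58+sl+r*np.cos(th)-n*np.sin(th),y,41+r*np.sin(th)+n*np.cos(th)]
E
python3 - <<'E'
from h import *
S=lambda u,v:(215+u*.3,225+v*.3)
T=lambda u,v:(335+(u-400)*.225,165+v*.225)
obs=[('scene',S(190,375),(65,-60,0)),('scene',S(345,262),(65,60,0)),('scene',S(60,232),(-65,-60,0)) ,
('scene',S(57,110),(101,-56)),('scene',S(214,17),(101,56)),
('top',T(555,291),(101,56)),('top',T(761,247),(101,-56)),('top',T(538,357),(-65,60,40)),('top',T(748,308),(-65,-60,40)),
('top',T(488,137),(65,60,45)),('top',T(691,87),(65,-60,45)),('scene',S(343,213),(65,60,45)),('scene',S(180,327),(65,-60,45))]
def f(p): return np.concatenate([proj(c,w(p,cov(p[3],*l,1.5) if len(l)==2 else l))[0]-o for c,o,l in obs])
r=least_squares(f,[500,-90,.2,1.5],x_scale=[10,10,.1,.1],loss='soft_l1')
p=r.x;print(p);print(f(p).reshape(-1,2).round(1))
for th in (p[3],0): print(th,w(p,[cov(th,70,0,3),cov(th,101,0,1.5)]).round(0))
print('hinge',w(p,[-58,0,41]))
E
```

```text
[ 5.45185817e+02 -1.40149757e+02  2.68120289e-01  1.37794480e+00]
[[-1.2 -0.7]
 [-1.  -0.5]
 [-0.9  1.3]
 [-0.5 -0. ]
 [ 0.1 -1.7]
 [-0.7  0.1]
 [-1.1 -1.2]
 [-0.  -0.3]
 [-1.8 -0.4]
 [-1.2 -0.2]
 [-1.6  0.2]
 [-0.6  1. ]
 [-0.1  0.9]]
1.3779448017344496 [[ 499. -153.  110.]
 [ 507. -151.  140.]]
0 [[ 557. -137.   44.]
 [ 587. -129.   42.]]
hinge [[ 489.25812416 -155.51507933   41.        ]]
```

```bash
cat >> h.py <<'E'
from plant import telemetry
P0=np.array([545.2,-140.1,.268,1.378])
def st():
    s=telemetry.get_obs();return s
def rows(targets,p=P0,world=False,rot=(np.pi,0,None)):
    """targets: case x,y,z of TCP (or world) -> rotvec deg, shift cm in present tool axes; tool x = -case x, pointing down"""
    s=st();R0=R.from_euler('xyz',s['eef_rot']);
    Rt=R.from_euler('xyz',[np.pi,0,p[2]+np.pi])
    print('t',s['time_s'],'case tcp',tocase(p,s['tool_pos']).round(1),'F',np.round(s['ft_force'],1),'grip',round(s['grip_width'],1),'q',np.round(s['joint_positions'],2))
    for t in targets:
        g=np.array(t,float) if world else w(p,t)[0]
        print(t,(R0.inv()*Rt).as_rotvec(degrees=True).round(1),(R0.inv().apply(g-s['tool_pos'])/10).round(2))
def tocase(p,P):
    d=R.from_euler('z',-p[2]).apply(np.array(P)-[p[0],p[1],0]);return d
E
python3 -c "
from h import *
rows([(450,300,210)],world=True)
rows([(-100,0,200)])"
```

```text
t 0.6 case tcp [-80.4 752.7 198.4] F [0.1 0.5 0.9] grip 85.4 q [-1.09  0.69 -0.19  1.57  0.16  0.9  -0.22]
(450, 300, 210) [  0.    0.  -40.8] [-27.76 -16.09  -1.16]
t 0.6 case tcp [-80.4 752.7 198.4] F [0.1 0.5 0.9] grip 85.4 q [-1.09  0.69 -0.19  1.57  0.16  0.9  -0.22]
(-100, 0, 200) [  0.    0.  -40.8] [-47.68 -58.28  -0.16]
```

```bash
python3 -m creep '[0,0,-20,-27.8,-16,-1.2,0, 0,0,-20,-27.8,-16,-1.2,0, 0,0,-20,-27.8,-16,-1.2,0, 0,0,-20,-27.8,-16,-1.2,0, 0,0,-41,-27.8,-16,-1.2,0, 0,0,-41,-27.8,-16,-1.2,0, 0,0,-41,-27.8,-16,-1.2,0, 0,0,-41,-27.8,-16,-1.2,0]' 40
python3 -c "
from h import *
rows([(-100,0,200)])"
```

```text
time_s: 1.4
tool_pos: [453.9, 295.8, 210.2]
eef_rot: [-3.139, 0.001, -2.877]
ft_force: [0.0, 0.0, -0.6]
grip_width: 0.0
t 1.4 case tcp [ 27.4 444.5 210.2] F [ 0.   0.  -0.6] grip 0.0 q [-0.39  0.59 -0.44  1.8   0.33  0.83  0.84]
(-100, 0, 200) [-0.2  0.  -0.2] [ 12.57 -44.5    1.14]
```

```bash
python3 -m creep '[0,0,0,12.6,-44.5,1.1,0, 0,0,0,12.6,-44.5,1.1,0, 0,0,0,12.6,-44.5,1.1,0, 0,0,0,12.6,-44.5,1.1,0, 0,0,0,12.6,-44.5,1.1,0, 0,0,0,12.6,-44.5,1.1,0, 0,0,0,12.6,-44.5,1.1,0, 0,0,0,12.6,-44.5,1.1,0, 0,0,0,12.6,-44.5,1.1,0, 0,0,0,12.6,-44.5,1.1,0, 0,0,0,12.6,-44.5,1.1,0]'
python3 - <<'E'
from h import *
s=st();im=eyes.capture('wrist')[:,:,::-1].copy()
m=eyes.camera_model('wrist');T=np.eye(4);T[:3,:3]=R.from_euler('xyz',s['eef_rot']).as_matrix();T[:3,3]=s['tool_pos'];T=np.linalg.inv(T@m['mount'])
for r,y in((70,-35),(70,35),(76,-35),(76,35),(101,-56),(101,56),(0,-56),(0,56)):
    q=cv2.projectPoints(w(P0,cov(P0[3],r,y,3)),T[:3,:3],T[:3,3],m['K'],m['D'])[0].ravel();print(r,y,q.round());cv2.circle(im,(int(q[0]),int(q[1])),3,(0,255,0),1)
cv2.imwrite('pics/w1.png',im)
rows([(-100,0,102)])
E
```

```text
time_s: 2.5
tool_pos: [449.0, -163.1, 199.2]
eef_rot: [-3.142, 0.0, -2.874]
ft_force: [-0.6, 0.8, -0.1]
grip_width: -0.1
70 -35 [273. 291.]
70 35 [354. 291.]
76 -35 [273. 295.]
76 35 [355. 295.]
101 -56 [242. 314.]
101 56 [385. 315.]
0 -56 [261. 252.]
0 56 [368. 252.]
t 2.55 case tcp [-97.9   5.6 199.4] F [ 0.   0.  -0.4] grip -0.2 q [ 0.57  0.53 -0.49  1.99  0.37  0.71  1.69]
(-100, 0, 102) [0.1 0.1 0.2] [ 0.22 -0.57  9.74]
```

View pics/w1.png

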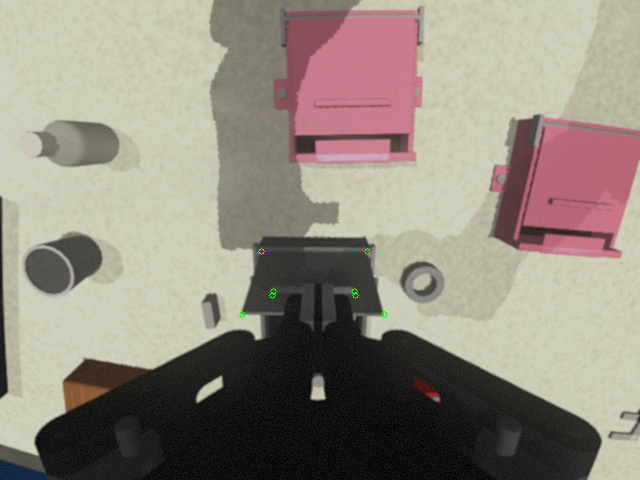

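The overlay matches to a few mm: free edge predicted at row 314 and seen there, corners at (243,314) and (384,314), fingers centred at column 317. I'll descend behind the cover.

```bash
python3 -m creep '[0,0,0,0.2,-0.6,5,0, 0,0,0,0.2,-0.6,9.7,0, 0,0,0,0.2,-0.6,9.7,0, 0,0,0,0.2,-0.6,9.7,0]'
python3 - <<'E'
from h import *
rows([(-58+58*np.cos(t)-3*np.sin(t)-11,0,41+58*np.sin(t)+3*np.cos(t)) for t in (1.3,1.15,1,.85,.7,.55,.4,.3,.2,.1,0)])
E
```

```text
time_s: 2.95
tool_pos: [449.0, -165.4, 102.9]
eef_rot: [3.14, -0.0, -2.866]
ft_force: [0.5, -0.4, 0.4]
grip_width: 0.3
t 2.95 case tcp [-99.5   1.1 102.9] F [ 0.5 -0.4  0.4] grip 0.3 q [ 0.48  0.68 -0.36  2.08  0.52  0.46  1.57]
(np.float64(-56.37574249602551), 0, np.float64(97.68887124007095)) [ 0.1 -0.   0.5] [-4.31 -0.15  0.52]
(np.float64(-48.04602024950044), 0, np.float64(95.1657708577627)) [ 0.1 -0.   0.5] [-5.14 -0.15  0.77]
(np.float64(-40.18687921407158), 0, np.float64(91.42622403646241)) [ 0.1 -0.   0.5] [-5.93 -0.16  1.14]
(np.float64(-32.97481875409191), 0, np.float64(86.55421293579194)) [ 0.1 -0.   0.5] [-6.65 -0.17  1.63]
(np.float64(-26.57180619921274), 0, np.float64(80.65915242163955)) [ 0.1 -0.   0.5] [-7.29 -0.17  2.22]
(np.float64(-21.121639407340652), 0, np.float64(73.87343284415675)) [ 0.1 -0.   0.5] [-7.83 -0.18  2.9 ]
(np.float64(-16.746717374758614), 0, np.float64(66.34944683591038)) [ 0.1 -0.   0.5] [-8.27 -0.18  3.65]
(np.float64(-14.477044250698869), 0, np.float64(61.00618145373451)) [ 0.1 -0.   0.5] [-8.5  -0.19  4.18]
(np.float64(-12.752146477593167), 0, np.float64(55.46302091963727)) [ 0.1 -0.   0.5] [-8.67 -0.19  4.74]
(np.float64(-11.589258663814986), 0, np.float64(49.77535066135011)) [ 0.1 -0.   0.5] [-8.79 -0.19  5.31]
(np.float64(-11.0), 0, np.float64(44.0)) [ 0.1 -0.   0.5] [-8.85 -0.19  5.89]
```

```bash
python3 -m creep '[0,0,0,-2.5,-0.1,0.4,0, 0,0,0,-4.3,-0.1,0.5,0, 0,0,0,-5.1,-0.1,0.8,0, 0,0,0,-5.9,-0.1,1.1,0, 0,0,0,-6.6,-0.1,1.6,0, 0,0,0,-6.6,-0.1,1.6,0]'
python3 - <<'E'
from h import *
a=eyes.capture('scene')[:,:,::-1][215:335,215:335];b=eyes.capture('top')[:,:,::-1][165:255,335:425]
f=lambda i:cv2.convertScaleAbs(cv2.resize(i,(400,400),interpolation=cv2.INTER_CUBIC),alpha=1.8,beta=20)
cv2.imwrite('pics/c2.png',np.hstack([f(a),f(b)]))
rows([(-58+58*np.cos(t)-3*np.sin(t)-11,0,41+58*np.sin(t)+3*np.cos(t)) for t in (.7,.55,.4,.3,.2,.1,0)])
E
```

```text
time_s: 3.55
tool_pos: [512.8, -151.0, 86.3]
eef_rot: [3.141, 0.0, -2.869]
ft_force: [-0.1, -0.3, -0.8]
grip_width: -0.1
t 3.65 case tcp [-35.3  -2.2  86.3] F [ 0.9  0.2 -0. ] grip 0.1 q [ 0.42  0.76 -0.36  1.93  0.5   0.54  1.55]
(np.float64(-26.57180619921274), 0, np.float64(80.65915242163955)) [ 0.  -0.1  0.2] [-0.88  0.21  0.56]
(np.float64(-21.121639407340652), 0, np.float64(73.87343284415675)) [ 0.  -0.1  0.2] [-1.42  0.21  1.24]
(np.float64(-16.746717374758614), 0, np.float64(66.34944683591038)) [ 0.  -0.1  0.2] [-1.86  0.21  1.99]
(np.float64(-14.477044250698869), 0, np.float64(61.00618145373451)) [ 0.  -0.1  0.2] [-2.09  0.21  2.52]
(np.float64(-12.752146477593167), 0, np.float64(55.46302091963727)) [ 0.  -0.1  0.2] [-2.26  0.21  3.08]
(np.float64(-11.589258663814986), 0, np.float64(49.77535066135011)) [ 0.  -0.1  0.2] [-2.38  0.21  3.65]
(np.float64(-11.0), 0, np.float64(44.0)) [ 0.  -0.1  0.2] [-2.44  0.21  4.23]
```

View pics/c2.png

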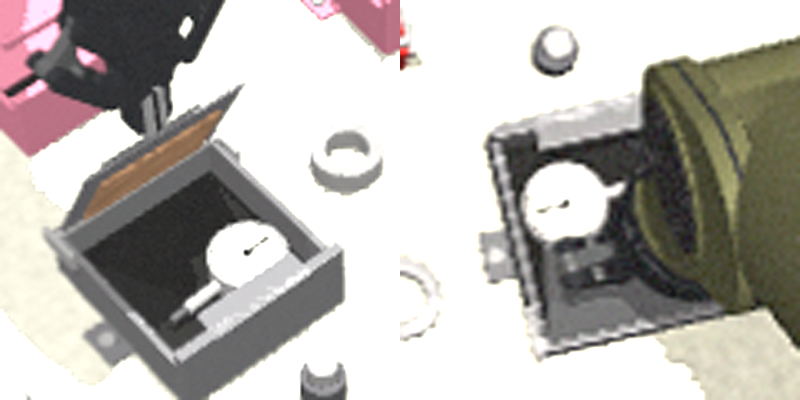

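The cover is folding ahead of the fingertips: free edge from (65,225) to (240,90) in the left crop, roughly 0.9 rad. Dial undisturbed. Continuing the arc down.

```bash
python3 -m creep '[0,0,0,-0.9,0.2,0.6,0, 0,0,0,-1.4,0.2,1.2,0, 0,0,0,-1.8,0.2,2,0, 0,0,0,-2.1,0.2,2.5,0, 0,0,0,-2.2,0.2,3.1,0, 0,0,0,-2.3,0.2,3.6,0, 0,0,0,-2.4,0.2,4.1,0, 0,0,0,-2.4,0.2,4.3,0, 0,0,0,-2.4,0.2,4.3,0]'
python3 - <<'E'
from h import *
a=eyes.capture('scene')[:,:,::-1][215:335,215:335];b=eyes.capture('wrist')[:,:,::-1]
f=lambda i:cv2.convertScaleAbs(cv2.resize(i,(400,400),interpolation=cv2.INTER_CUBIC),alpha=1.8,beta=20)
cv2.imwrite('pics/c3.png',np.hstack([f(a),cv2.convertScaleAbs(b[200:400,220:420],alpha=1.8,beta=20).repeat(2,0).repeat(2,1)]))
rows([(1,0,43),(16,0,43)])
E
```

```text
time_s: 4.55
tool_pos: [533.4, -143.2, 42.5]
eef_rot: [3.141, -0.003, -2.87]
ft_force: [-1.1, -0.4, -0.6]
grip_width: 0.3
t 4.65 case tcp [-12.5   0.   42.8] F [-2.9 -0.5 -0.9] grip -0.2 q [ 0.37  0.85 -0.32  1.9   0.53  0.49  1.51]
(1, 0, 43) [ 0.  -0.2  0.2] [-1.34 -0.01 -0.02]
(16, 0, 43) [ 0.  -0.2  0.2] [-2.84 -0.01 -0.02]
```

View pics/c3.png

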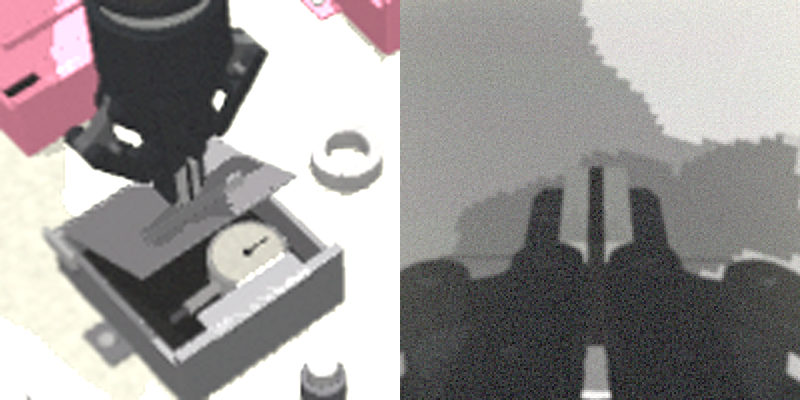

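Run:
```python
from h import *
print(proj('scene',w(P0,[-65,-60,40])),proj('scene',w(P0,[65,-60,40])))
print('lip',proj('scene',w(P0,[[48,-35,53],[48,35,53],[69,35,53]])))
o=np.array([[257,299],[303.5,268.4]])
f=lambda q:(proj('scene',w(P0,[cov(q[0],101,-56,1.5,q[1]),cov(q[0],101,56,1.5,q[1])]))-o).ravel()
for b in(1e-3,15):
  r=least_squares(f,[.3,b/2],bounds=([-.1,0],[1.6,b]),x_scale=[.1,1]);print(r.x,r.fun)
print(telemetry.get_obs()['ft_force'],eyes.tip_of('ridge','scene')[:3],eyes.tip_of('cover_edge','scene')[:3])
print(proj('scene',w(P0,[cov(t,70,0,3) for t in(0,.15,.3,.45)])))
print(proj('scene',st()['tool_pos']))
```

```text
[[229.44759355 284.08046818]] [[269.11637567 325.50155514]]
lip [[273.51163052 308.67645338]
 [301.83527183 289.00457302]
 [308.81834241 295.55360275]]
[4.57301642e-01 8.35179257e-16] [ 0.83497165  0.01879172  0.75505002 -0.69188341]
[4.57301645e-01 3.49158813e-14] [ 0.83497159  0.01879159  0.75504997 -0.69188353]
[-2.94873283 -0.48203547 -0.94274889] [{'at': [268.0, 276.7], 'conf': 0.83}, {'at': [334.7, 191.8], 'conf': 0.76}, {'at': [291.1, 298.0], 'conf': 0.71}] [{'at': [232.4, 227.5], 'conf': 0.96}, {'at': [411.5, 318.0], 'conf': 0.93}, {'at': [278.4, 282.7], 'conf': 0.91}]
[[276.61597079 290.19270273]
 [275.85560953 286.62918534]
 [274.6064438  282.63444093]
 [272.89216489 278.3034842 ]]
[[269.06676495 283.06786584]]
```

Run:
```python
from h import *
a=eyes.capture('scene')[:,:,::-1].copy()
f=lambda i:cv2.convertScaleAbs(cv2.resize(i,(600,600),interpolation=cv2.INTER_CUBIC),alpha=1.6,beta=20)
c=f(a[225:325,225:325])
def dr(P,col):
    for u in proj('scene',P): cv2.circle(c,tuple(int(k) for k in (u-[225,225])*6+3),4,col,1)
for th,col in((0,(0,255,0)),(.25,(255,0,0)),(.45,(0,0,255))):
    dr(w(P0,[cov(th,101,-56,3),cov(th,101,56,3),cov(th,73,-35,10),cov(th,73,35,10)]),col)
dr(w(P0,[cov(0,0,-56,0),cov(0,0,56,0)]),(0,255,255)); dr(st()['tool_pos'],(255,0,255))
cv2.imwrite('pics/c4.png',c);print(st()['tool_pos'],st()['ft_force'])
```

```text
[ 533.19502501 -143.34870209   43.01036414] [-3.00905404  0.25064875 -1.06958204]
```

View pics/c4.png

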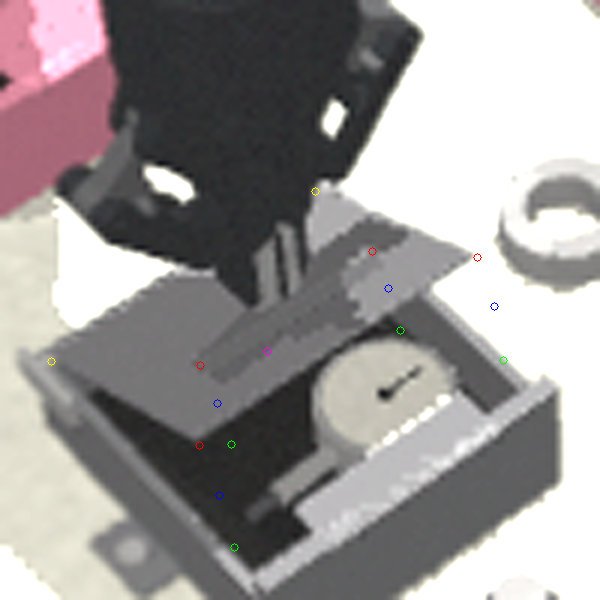

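Run:
```python
from h import *
m=eyes.camera_model('wrist');T=np.linalg.inv(m['mount'])
for x in(-11,0,11):
  print(x,cv2.projectPoints(np.array([[x,0,0.],[x,0,-20],[x,11,0]]),T[:3,:3],T[:3,3],m['K'],m['D'])[0][:,0].round(0).tolist())
o=np.array([[236,282.5],[287,241.4]])
f=lambda q:(proj('scene',w(P0,[cov(q[0],101,-56,1.5),cov(q[0],101,56,1.5)]))-o).ravel()
print(least_squares(f,[.9]).x)
s=st()
b=eyes.capture('wrist')[:,:,::-1]
Tw=np.eye(4);Tw[:3,:3]=R.from_euler('xyz',s['eef_rot']).as_matrix();Tw[:3,3]=s['tool_pos'];T=np.linalg.inv(Tw@m['mount'])
c=cv2.convertScaleAbs(cv2.resize(b[180:380,190:450],(780,600),interpolation=cv2.INTER_CUBIC),alpha=2,beta=20)
for th,col in((0,(0,255,0)),(.45,(0,0,255))):
  for r,y in((70,-35),(70,35),(101,-56),(101,56),(0,-56),(0,56)):
    q=cv2.projectPoints(w(P0,cov(th,r,y,3)),T[:3,:3],T[:3,3],m['K'],m['D'])[0].ravel();cv2.circle(c,tuple(int(k) for k in(q-[190,180])*3),4,col,1)
cv2.imwrite('pics/w5.png',c)
```

```text
-11 [[318.0, 293.0], [318.0, 309.0], [337.0, 293.0]]
0 [[318.0, 275.0], [318.0, 290.0], [337.0, 275.0]]
11 [[318.0, 256.0], [318.0, 270.0], [337.0, 256.0]]
[1.0107914]
```

View pics/w5.png

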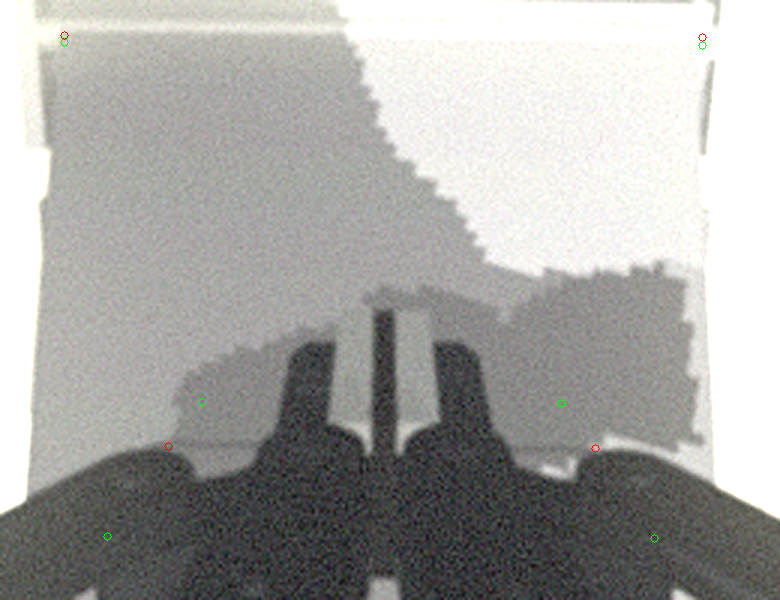

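The picture shows the cover still at about 0.45 rad (the red overlay fits), with the fingertips resting on its outer side. The tip is visibly about 20 mm above the reported TCP, and the wrist view shows the same short tip. The forces are tiny, so I'll go lower in small steps.

```bash
python3 -m creep '[0,0,0,0,0,0.4,0, 0,0,0,0,0,0.8,0, 0,0,0,0,0,1.2,0, 0,0,0,0,0,1.5,0, 0,0,0,0,0,1.5,0]'
cat > see.py <<'E'
import sys
from h import *
a=eyes.capture('scene')[:,:,::-1].copy()
c=cv2.convertScaleAbs(cv2.resize(a[225:325,225:325],(600,600),interpolation=cv2.INTER_CUBIC),alpha=1.6,beta=20)
def dr(P,col):
    for u in proj('scene',P): cv2.circle(c,tuple(int(k) for k in (u-[225,225])*6+3),4,col,1)
for sl,th,col in((0,0,(0,255,0)),(15,0,(255,0,0))):
    dr(w(P0,[cov(th,101,-56,3,sl),cov(th,101,56,3,sl),cov(th,73,-35,10,sl),cov(th,73,35,10,sl)]),col)
cv2.imwrite(sys.argv[1],c)
for t in('ridge','cover_edge'): print(t,[(d['at'],d['conf']) for d in eyes.tip_of(t,'scene') if abs(d['at'][0]-275)<25 and 260<d['at'][1]<320])
for th in(0,.1,.2): print(th,proj('scene',w(P0,[cov(th,70,0,3),cov(th,101,0,1.5),cov(0,70,0,3,15)])).round(1).tolist())
rows([])
E
python3 see.py pics/c6.png
```

```text
time_s: 5.35
tool_pos: [535.6, -142.9, 28.1]
eef_rot: [3.142, 0.001, -2.87]
ft_force: [-0.1, 0.7, 1.5]
grip_width: -0.0
ridge [([274.5, 286.7], 0.66)]
cover_edge [([280.4, 291.2], 0.8)]
0 [[276.6, 290.2], [286.5, 300.3], [281.4, 294.8]]
0.1 [[276.2, 287.9], [286.0, 297.0], [281.4, 294.8]]
0.2 [[275.5, 285.3], [285.2, 293.5], [281.4, 294.8]]
t 5.5 case tcp [-10.5  -0.1  28.4] F [ 0.3 -0.3  0.8] grip 0.0 q [ 0.36  0.87 -0.3   1.9   0.54  0.45  1.5 ]
```

```bash
python3 -m creep '[0,0,0,0,0,0.3,0, 0,0,0,0,0,0.6,0, 0,0,0,0,0,0.8,0, 0,0,0,0,0,0.8,0]'
python3 see.py pics/c7.png
```

```text
time_s: 5.9
tool_pos: [534.9, -143.0, 20.1]
eef_rot: [3.141, -0.0, -2.87]
ft_force: [0.1, 0.1, 0.8]
grip_width: 0.1
ridge [([277.4, 287.2], 0.68)]
cover_edge [([288.1, 298.6], 0.73), ([274.2, 286.3], 0.7), ([283.1, 296.2], 0.56)]
0 [[276.6, 290.2], [286.5, 300.3], [281.4, 294.8]]
0.1 [[276.2, 287.9], [286.0, 297.0], [281.4, 294.8]]
0.2 [[275.5, 285.3], [285.2, 293.5], [281.4, 294.8]]
t 6.05 case tcp [-11.   -0.1  20.2] F [0.3 0.7 0.4] grip 0.2 q [ 0.35  0.88 -0.29  1.9   0.55  0.44  1.49]
```

View pics/c7.png

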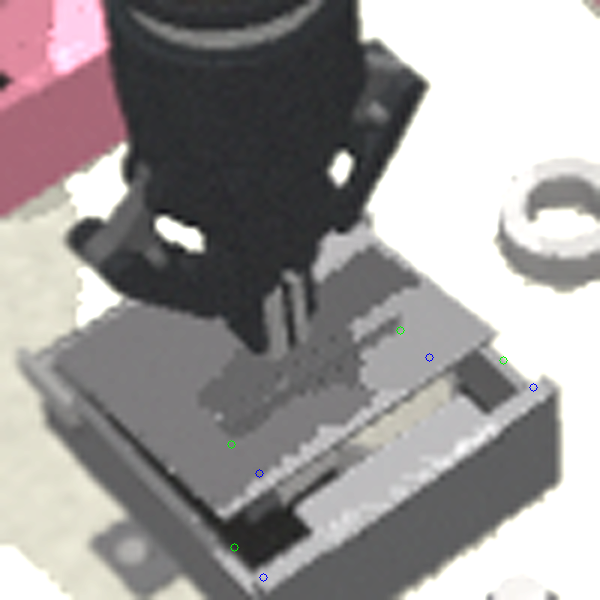

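Still about 0.13 rad, left free corner at (222,515) against (235,547) when flat. The tip offset now works out to about 30 mm consistently, so flat should come at TCP z ≈ 14. Step down watching the force.

```bash
python3 -m creep '[0,0,0,0,0,0.3,0, 0,0,0,0,0,0.5,0, 0,0,0,0,0,0.5,0]'; python3 -m creep '[0,0,0,0,0,0.15,0, 0,0,0,0,0,0.3,0, 0,0,0,0,0,0.3,0]';python3 see.py pics/c8.png
```

```text
time_s: 6.35
tool_pos: [535.1, -143.0, 15.1]
eef_rot: [3.141, 0.0, -2.87]
ft_force: [0.9, 0.3, 1.7]
grip_width: -0.0
time_s: 6.65
tool_pos: [535.0, -143.0, 12.2]
eef_rot: [3.141, 0.0, -2.87]
ft_force: [0.8, 0.8, 1.7]
grip_width: -0.0
ridge [([273.4, 289.4], 0.96)]
cover_edge [([284.1, 302.2], 0.97)]
0 [[276.6, 290.2], [286.5, 300.3], [281.4, 294.8]]
0.1 [[276.2, 287.9], [286.0, 297.0], [281.4, 294.8]]
0.2 [[275.5, 285.3], [285.2, 293.5], [281.4, 294.8]]
t 6.8 case tcp [-11.1  -0.1  12.2] F [0.7 0.5 0.6] grip -0.2 q [ 0.34  0.89 -0.28  1.91  0.56  0.42  1.49]
```

```bash
python3 -m creep '[0,0,0,0,0,0.1,0, 0,0,0,0,0,0.2,0]'; python3 -m creep '[0,0,0,0,0,0.1,0, 0,0,0,0,0,0.2,0]';python3 see.py pics/c9.png
```

```text
time_s: 7.0
tool_pos: [534.7, -143.1, 10.5]
eef_rot: [-3.142, -0.0, -2.87]
ft_force: [-0.2, 0.3, 9.6]
grip_width: 0.0
time_s: 7.2
tool_pos: [534.8, -143.2, 9.6]
eef_rot: [-3.141, -0.0, -2.87]
ft_force: [-2.5, 0.4, 20.3]
grip_width: 0.1
ridge [([275.7, 290.3], 0.93)]
cover_edge [([285.6, 303.4], 0.68)]
0 [[276.6, 290.2], [286.5, 300.3], [281.4, 294.8]]
0.1 [[276.2, 287.9], [286.0, 297.0], [281.4, 294.8]]
0.2 [[275.5, 285.3], [285.2, 293.5], [281.4, 294.8]]
t 7.35 case tcp [-10.9  -0.3   9.9] F [-2.4  1.  17.2] grip -0.1 q [ 0.34  0.9  -0.28  1.91  0.56  0.41  1.48]
```

Flat: the force rose from 1 to 20 N within 2 mm. Ease off a little and push along.

```bash
python3 -m creep '[0,0,0,0,0,-0.1,0, 0,0,0,-0.3,0,-0.1,0, 0,0,0,-0.6,0,-0.1,0, 0,0,0,-0.9,0,-0.1,0, 0,0,0,-1.2,0,-0.1,0]'; python3 -c "
from h import *
rows([])"; python3 -m creep '[0,0,0,-0.3,0,0,0, 0,0,0,-0.6,0,0,0, 0,0,0,-0.6,0,0,0]';python3 see.py pics/c10.png
```

```text
time_s: 7.85
tool_pos: [543.6, -140.9, 10.1]
eef_rot: [-3.141, -0.006, -2.871]
ft_force: [-5.0, 0.2, 13.6]
grip_width: -0.1
t 7.85 case tcp [-1.8 -0.4 10.1] F [-5.   0.2 13.6] grip -0.1 q [ 0.34  0.91 -0.29  1.88  0.55  0.44  1.49]
time_s: 8.15
tool_pos: [549.4, -139.4, 10.1]
eef_rot: [-3.141, -0.006, -2.871]
ft_force: [-5.5, -0.7, 15.0]
grip_width: -0.1
ridge [([280.8, 294.6], 0.85)]
cover_edge [([288.9, 304.3], 0.94)]
0 [[276.6, 290.2], [286.5, 300.3], [281.4, 294.8]]
0.1 [[276.2, 287.9], [286.0, 297.0], [281.4, 294.8]]
0.2 [[275.5, 285.3], [285.2, 293.5], [281.4, 294.8]]
t 8.3 case tcp [ 4.2 -0.4 10.1] F [-5.8  0.6 13.4] grip 0.2 q [ 0.33  0.91 -0.29  1.86  0.55  0.46  1.49]
```

View pics/c10.png

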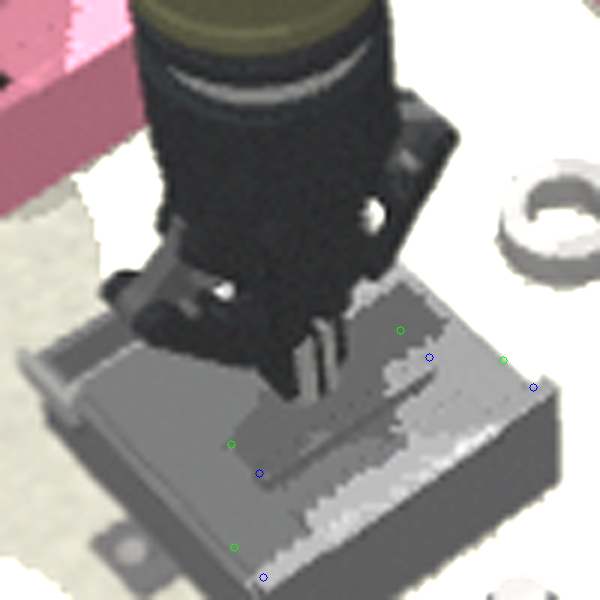

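The cover is flat with its edge under the lip; the ridge, (265,487)–(432,375), is near its home marks. Keep pushing until the force shows the end stop.

```bash
python3 -m creep '[0,0,0,-0.3,0,0,0, 0,0,0,-0.5,0,0,0]'; python3 -m creep '[0,0,0,-0.3,0,0,0, 0,0,0,-0.5,0,0,0]';  python3 -m creep '[0,0,0,-0.2,0,0,0, 0,0,0,-0.4,0,0,0]'; python3 see.py pics/c11.png
```

```text
time_s: 8.5
tool_pos: [549.3, -139.5, 9.6]
eef_rot: [-3.141, -0.015, -2.872]
ft_force: [-14.4, -2.1, 19.1]
grip_width: -0.0
time_s: 8.7
tool_pos: [554.1, -138.4, 9.5]
eef_rot: [-3.141, -0.015, -2.872]
ft_force: [-10.8, -2.3, 16.9]
grip_width: -0.7
time_s: 8.9
tool_pos: [558.6, -137.4, 9.4]
eef_rot: [-3.141, -0.014, -2.872]
ft_force: [-10.1, -2.6, 15.8]
grip_width: 0.1
ridge [([279.3, 294.0], 0.69)]
cover_edge [([288.6, 305.1], 0.84)]
0 [[276.6, 290.2], [286.5, 300.3], [281.4, 294.8]]
0.1 [[276.2, 287.9], [286.0, 297.0], [281.4, 294.8]]
0.2 [[275.5, 285.3], [285.2, 293.5], [281.4, 294.8]]
t 9.05 case tcp [14.4 -0.9  9.5] F [-9.3 -2.  14.3] grip 0.0 q [ 0.33  0.92 -0.3   1.83  0.54  0.49  1.5 ]
```

```bash
python3 -m creep '[0,0,0,-0.2,0,0,0, 0,0,0,-0.4,0,0,0]'; python3 -m creep '[0,0,0,-0.2,0,0,0, 0,0,0,-0.4,0,0,0]';  python3 see.py pics/c12.png
```

```text
time_s: 9.25
tool_pos: [559.9, -137.1, 9.0]
eef_rot: [-3.141, -0.019, -2.872]
ft_force: [-15.6, -3.5, 17.6]
grip_width: -0.1
time_s: 9.45
tool_pos: [559.8, -137.2, 8.5]
eef_rot: [-3.141, -0.027, -2.873]
ft_force: [-20.7, -4.4, 21.7]
grip_width: 0.3
ridge [([283.4, 297.4], 0.91)]
cover_edge [([290.2, 307.9], 0.75)]
0 [[276.6, 290.2], [286.5, 300.3], [281.4, 294.8]]
0.1 [[276.2, 287.9], [286.0, 297.0], [281.4, 294.8]]
0.2 [[275.5, 285.3], [285.2, 293.5], [281.4, 294.8]]
t 9.6 case tcp [14.9 -1.   8.6] F [-19.7  -3.7  20.1] grip 0.0 q [ 0.33  0.93 -0.3   1.81  0.53  0.51  1.5 ]
```

View pics/c12.png

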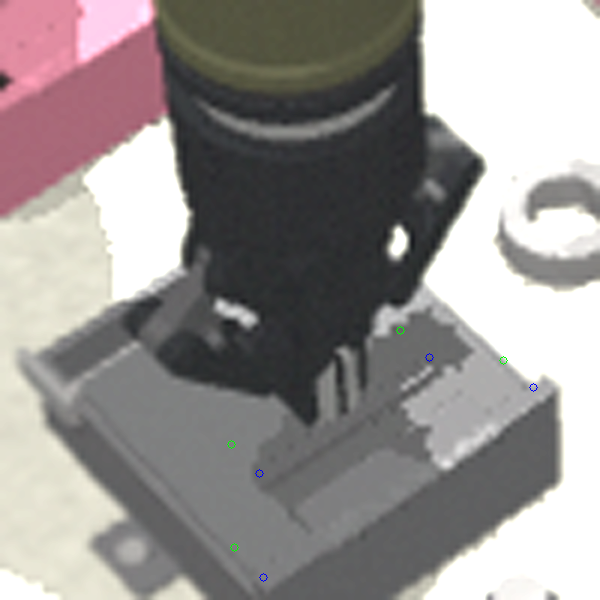

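Fingers hard against the ridge: 20 N, no further motion, and the ridge unmoved since the last view, so the cover is home. Lift straight up.

```bash
python3 -m creep '[0,0,0,0,0,-0.5,0, 0,0,0,0,0,-1.5,0, 0,0,0,0,0,-4,0, 0,0,0,0,0,-8,0, 0,0,0,0,0,-13,0, 0,0,0,5,0,-16,0, 0,0,0,10,0,-16,0, 0,0,0,15,0,-16,0, 0,0,0,15,0,-16,0, 0,0,0,15,0,-16,0]'
python3 see.py pics/c13.png
python3 - <<'E'
import cv2,numpy as np
from plant import eyes
a=eyes.capture('scene')[:,:,::-1];b=cv2.imread('pics/scene0.png')
f=lambda i:cv2.convertScaleAbs(cv2.resize(i[215:365,95:345],(650,390),interpolation=cv2.INTER_CUBIC),alpha=1.6,beta=20)
c=cv2.convertScaleAbs(cv2.resize(a[215:365,215:345],(520,600),interpolation=cv2.INTER_CUBIC),alpha=1.6,beta=20)
cv2.imwrite('pics/c14.png',c)
d=cv2.absdiff(a,b).max(2)
for n,(u,v) in dict(ring=(319,261),block=(231,339),sample=(312,328),oil=(127,298),cup=(137,355),pen=(487,186),cal=(495,228)).items(): print(n,d[v-10:v+11,u-10:u+11].mean().round(1))
E
```

```text
time_s: 10.6
tool_pos: [426.4, -173.6, 169.2]
eef_rot: [3.141, -0.003, -2.872]
ft_force: [0.9, -0.1, 0.6]
grip_width: 0.1
ridge [([280.1, 291.7], 0.63)]
cover_edge [([289.9, 306.0], 0.97)]
0 [[276.6, 290.2], [286.5, 300.3], [281.4, 294.8]]
0.1 [[276.2, 287.9], [286.0, 297.0], [281.4, 294.8]]
0.2 [[275.5, 285.3], [285.2, 293.5], [281.4, 294.8]]
t 10.75 case tcp [-118.7   -0.5  169.4] F [-0.3  0.5 -0.8] grip -0.1 q [ 0.58  0.56 -0.46  2.06  0.42  0.61  1.67]
ring 8.2
block 2.0
sample 1.9
oil 1.8
cup 1.7
pen 2.1
cal 2.1
```

View pics/c14.png

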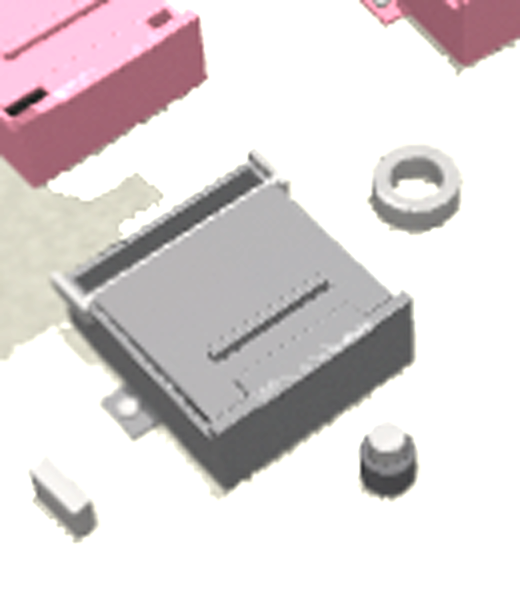

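The cover lies flat with its edge under the lip. Ridge middle at (282,294.5) in the full image, against (281.4,294.8) predicted at 15 mm. Ring, block and sample haven't moved.

```bash
python3 -c "
from plant import sign_off
sign_off()"
```

```text
the job is handed in; nothing more can be done
```

The case is shut and the job is handed in, at about 11 s of robot time. I pushed the grey case's cover over with the shut fingertips on its outer side and pressed it flat. I then pushed it against the thumb ridge until it stopped moving at about 20 N, lifted straight up and backed away.

**Last checks:**
- **Cover:** in the scene picture taken after letting go, it stays flat with its free edge under the lip. The ridge is within about 1 px of where it should be with the slide fully home (15 mm). I judged this from the pictures alone.
- **Robot:** it ended clear of the case, with forces within noise.
- **Bystanders:** comparing before and after pictures, the block, sample, oil, cup, pen and caliper show no change. The ring's patch changed slightly; it is in the same place, so I put that down to shadow.
- **Indicator:** it is hidden under the closed cover, so I could not check its final position. Nothing touched it while it was still in view.

**What disagreed:**
- **Fingertip position:** the tips seemed to be about 30 mm short of the reported tool point. I went down by force and pictures instead, and never found out why.
- **Slide:** the cover was already sliding by friction under the pressed fingers before they reached the ridge. The final push was on the ridge.
- **Ridge detector:** its last reading, (280.1, 291.7), was low confidence (0.63) and about 3 px from the expected home position. I relied on the picture instead.

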